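Seal the tea caddy and lift off its outer lid

ROBOT

A 6-joint arm with a two-finger parallel gripper is mounted at the origin on the work surface. World frame = base frame: x ahead of the robot, y to its left, z up, the work surface at z = 0. Lengths are in m, angles in degrees, forces in N, time in s.
With the tool pointing down it reaches from about 0.275 to 0.75 m from the base axis. Payload 10.2 kg.
Tool frame: the origin (TCP) lies midway between the tips of the shut fingers; the grasp point (between the pads) lies env.tcp_to_grasp behind it (env.tcp_to_grasp is the distance from the TCP to the grasp point, in m); z points along the fingers, y is the line along which they close (so a half turn about z gives the same grasp; the last joint's range is limited). The gripper opens to 85 mm and grips with 20 to 120 N. Pads are 22 mm wide; open, the fingers measure 114 mm over their backs; the gripper's body (76 mm by 85 mm) begins 54 mm behind the grasp point. The pads swing forward as they close: fully open they stand 13 mm farther back than shut.
Start: joints at [53.892, 17.928, 85.812, -0, 76.261, -12.8], TCP at [0.208, 0.482, 0.231] pointing down, gripper open.
Joint ranges: [-168.41, 168.41], [-55.51, 124.54], [10.69, 146.95], [-70.63, 250.63], [1, 178], [-165.06, 165.06]. Speed limits (degrees/s): [136.94, 136.94, 172.46, 180, 180, 180].

INTERFACE

Orientations are given as [roll, pitch, yaw] about the fixed x, y, z axes, in that order (R = Rz(yaw) Ry(pitch) Rx(roll)).
In Python, from station import env gives the robot as it stands.
- The arm moves only by the tool send_rows, never from a script. Its argument "commands" is a list of rows, each a list of 5 numbers: the shift along the world's x, y, z in cm, then the turn about the world's z in rad, then the finger opening in cm, from 0 to 8.54. A call has 1 to 12 rows; each row is the pose to reach, as a shift and turn from the pose commanded when the call began; what a row does not reach only later rows make up. A row lasts 1/12 s, in which the tool goes at most 41.7 mm and 7.16 degrees, less where a joint would pass 70% of its speed; a pose out of reach is approached as far as the arm can. A call with a gripper value outside its range is refused whole. The fingers move at their own pace and stop on an object; "squeeze" is the grip in N (left out, the last holds). Time passes only in rows, so rows that repeat a pose let the fingers close. It gives the time, the measured TCP pose, the force, the opening and the grip force at its end, in the units of the state.
- env.get_obs(): the state, without advancing time (a new reading comes with each control period).
- env.get_image(name): name is "scene" or "top" or "wrist"; returns the picture (420x560x3 uint8, red, green, blue); there is no depth.
- env.camera_info(name): a dict with "fx", "fy", "cx", "cy" (pixels), "world_to_cam" (4x4, takes a point from world to camera coordinates). Camera axes: x right, y up, looking along -z (the intrinsics and any distortion apply to the point x, -y, -z); pixel columns grow to the right and rows downward; lengths in m; the calibration is good to about 2 mm. The wrist camera is an equidistant fisheye: a pixel r from the principal point sees the ray r / f radians off the axis. A picture is of the moment at which its call begins: read the wrist's pose just before it. camera_info takes no time and is no camera call; for the wrist camera it gives the pose at the moment of the call.
- env.close_job(): hands the job in; it is judged then, once.
The state is a dict: "time": time; "joints": joint angles; "joint_velocities": joint speeds; "tau": joint torques, N m; "eef_pos": TCP position; "tcp_rot": TCP orientation; "wrist_force": force on the tool from outside, world axes, zero at the start; "moment": the same for the moment, N m; "finger_gap": opening from 0.0 (shut) to 1.0 (fully open); "finger_force": force on a finger pad.
Only numpy, scipy, OpenCV 4.12 (cv2) and the standard library are available. Lean on these libraries where they do the work, as an engineer would, in place of code of your own. Each camera call takes 0.05 s, during which the arm holds its last target. There are 200 camera calls.

TASK

Seal the green tea caddy for the evening: pick up the nested pair of lids from the cork trivet by the inner lid's brass knob, so that both come together, lower the pair gently onto the open green caddy until the inner lid is fully seated, and let go. Then take the outer green lid alone by its black collar and lift it straight up off the knob, leaving the inner lid seated, and finish while still holding the outer lid level over the caddy, wholly above the top of the knob. Do not drop either lid or shift the caddy, and leave the blue caddy, milk jug, sugar bowl and spoon where they are.

Things in the scene. Friction and masses are not known exactly. Their poses are not given: they have to be found in the camera images.
- green_caddy: open round tin, painted dark green, 100 mm outside diameter, 92 mm bore, 90 mm high, upright, loose, about 0.8 kg; origin at the centre of its underside, z up. The inner lid belongs in its mouth.
- green_rim (a point): centre of the green caddy's mouth, level with its rim, 90 mm above the caddy's origin
- inner_lid: brass inner lid, 0.16 kg. From its origin (centre of its underside) up its z: plug 86 mm diameter, 0 to 12 mm (lowest 4 mm bevelled to 78); flange 100 mm diameter, 12 to 16 mm; round knob 20 mm diameter, 16 to 72 mm. At the start the plug stands on the trivet. Seated, the flange lies on the caddy rim and the origin is 78 mm above the caddy origin; the plug has 3 mm play all round.
- knob_top (a point): centre of the flat top of the brass knob, 72 mm above the inner lid's origin. With the lids nested, the top 25 mm of the knob stand out above the black collar: lifting the knob carries both lids, as the outer lid just lies on the inner lid's flange.
- outer_lid: green outer lid, 0.18 kg. From its origin (centre of its skirt's lower edge) up its z: skirt 116 mm outside, 108 mm inside diameter, 0 to 14 mm; plate 14 to 19 mm; black round collar 40 mm diameter, 19 to 45 mm, with a 25 mm bore that the knob passes freely. Nested, its origin is 2 mm above the inner lid's. It lifts off without a catch; its lower edge clears the knob top after 70 mm.
- collar_top (a point): centre of the top face of the black collar, 45 mm above the outer lid's origin
- trivet: round cork trivet, 132 mm diameter, 15 mm thick, fixed; origin at the centre of its underside. The lid pair stands on it at the start.
- blue_caddy: bystander: open tin of the same sizes as the green caddy, painted dark blue; origin at the centre of its underside
- milk_jug: bystander: white ceramic mug-shaped milk jug, 70 mm diameter, 85 mm high, handle at its +y side; origin at the centre of its underside
- sugar_bowl: bystander: blue ceramic bowl, 84 mm diameter, 50 mm high; origin at the centre of its underside
- spoon: bystander: steel spoon with a wooden handle, 140 mm long, lying on the marble along its x axis; origin near its middle
Things that resemble listed ones, but are neither listed nor needed, are in the scene too. What is shaped like the outer_lid but orange is not meant.

How it is judged (in metres and radians):
On the way, in this order (a step that is already met when the one before it is completed fails the run):
1. the nested pair is lifted off the trivet together by the knob (height (world z) of inner_lid above 0.045 m and contact force between the fingers and inner_lid above 0.5 N and z of outer_lid in the frame of inner_lid below 0.008 m), for 0.2 s.
2. both lids are seated on the green caddy and let go (z of inner_lid in the frame of green_caddy between 0.074 and 0.0815 m and horizontal distance between inner_lid and green_caddy below 0.006 m and angle between inner_lid's own z axis and vertical below 0.05 rad and z of outer_lid in the frame of inner_lid below 0.006 m and angle between outer_lid's own z axis and vertical below 0.06 rad and contact force between the fingers and inner_lid below 0.05 N and contact force between the fingers and outer_lid below 0.05 N), for 0.2 s.
At the end, for the whole second after the job is handed in: Outer lid held still and level (0.2 rad), within 40 mm of the caddy axis, lower edge above the knob top (152 mm above the caddy foot), touching neither inner lid nor caddy; inner lid seated in the green caddy (3.5 mm, 0.05 rad), not touched by fingers; caddy within 20 mm of its start (z of inner_lid in the frame of green_caddy between 0.074 and 0.0815 m and horizontal distance between inner_lid and green_caddy below 0.006 m and angle between inner_lid's own z axis and vertical below 0.05 rad and contact force between the fingers and outer_lid above 1 N and z of outer_lid in the frame of green_caddy above 0.152 m and horizontal distance between outer_lid and green_caddy below 0.04 m and angle between outer_lid's own z axis and vertical below 0.2 rad and linear speed of outer_lid below 0.03 m/s and contact force between each of outer_lid, the fingers and inner_lid below 0.05 N and contact force between outer_lid and green_caddy below 0.05 N and distance of green_caddy from where it was at the start of the episode below 0.02 m); the arm keeps its last pose, push and grip.
It fails at once if the outer lid is taken off the inner lid (more than 18 mm apart) while the inner lid is not seated in the green caddy (z of outer_lid in the frame of inner_lid above 0.02 m and not (z of inner_lid in the frame of green_caddy between 0.074 and 0.0815 m and horizontal distance between inner_lid and green_caddy below 0.006 m and angle between inner_lid's own z axis and vertical below 0.05 rad)).
It fails at once if a lid is dropped: the inner lid let go more than 20 mm above its seat, or the outer lid let go more than 18 mm above the inner lid ((height (world z) of inner_lid above 0.098 m and contact force between the fingers and inner_lid below 0.02 N) or (z of outer_lid in the frame of inner_lid above 0.02 m and contact force between the fingers and outer_lid below 0.02 N)).
It fails at once if the lids, held by the knob, are pressed onto the caddy with more than 40 N (contact force between inner_lid and green_caddy above 40 N and contact force between the fingers and inner_lid above 0.5 N).
It fails at once if the green caddy is shifted by more than 20 mm (distance of green_caddy from where it was at the start of the episode above 0.02 m).
It fails at once if the blue caddy, milk jug, sugar bowl or spoon is moved by more than 20 mm (distance of any of blue_caddy, milk_jug, sugar_bowl, spoon from where it was at the start of the episode above 0.02 m).
It also fails if it takes over 51 s, if anything falls off the work surface, if the arm or the gripper's body presses on something with over 40 N, if the wrist force passes 120 N, or if a joint passes its speed limit or range.

## Working session

There is one attempt and no reset: what is moved stays moved. The work goes in short steps, Python scripts to look and compute and a tool call to move; the robot and the scene stay as the last step left them, time stands still between calls to the robot, and variables do not carry over. Pictures are saved under pics/ and viewed, at most 10 in all, crops included, and the job is handed in when it is done.

Besides the shell and the picture viewer there is one more tool, called after "Call:" by a JSON object that holds its "method" and its "body", one argument or row to a line. send_rows: Moves the arm, as the interface text tells. Its arguments: {"type":"object","properties":{"commands":{"type":"array","items":{"type":"array","items":{"type":"number"}}},"squeeze":{"type":"number"}},"required":["commands"]}

```bash
mkdir -p pics; ls; python3 - <<'E'
from station import env
import cv2,numpy as np
o=env.get_obs();print({k:np.round(v,3) for k,v in o.items()},env.tcp_to_grasp)
ims=[]
for n in("scene","top","wrist"):
    im=env.get_image(n);cv2.imwrite(f"pics/{n}0.png",im[:,:,::-1]);c=env.camera_info(n);print(n,{k:np.round(v,3).tolist() for k,v in c.items()})
E
```

```text
pics
{'time': np.float64(0.0), 'joints': array([ 5.3890e+01,  1.7959e+01,  8.5855e+01, -1.0000e-03,  7.6258e+01,
       -1.2799e+01]), 'joint_velocities': array([-0.022,  0.093, -0.034, -0.025, -0.047, -0.045]), 'tau': array([ 0.0000e+00, -4.1226e+01, -2.5975e+01, -0.0000e+00,  4.0000e-03,
        0.0000e+00]), 'eef_pos': array([0.208, 0.482, 0.231]), 'tcp_rot': array([-1.79930e+02, -1.50000e-02,  1.56689e+02]), 'wrist_force': array([-1.052,  0.528, -0.195]), 'moment': array([-0.006,  0.003, -0.019]), 'finger_force': np.float64(0.0), 'finger_gap': np.float64(1.0)} 0.0187
scene {'fx': 530.569, 'fy': 530.569, 'cx': 289.932, 'cy': 201.308, 'world_to_cam': [[0.249, 0.968, 0.011, -0.035], [-0.55, 0.132, 0.824, 0.241], [0.797, -0.212, 0.566, -1.609], [0.0, 0.0, 0.0, 1.0]]}
top {'fx': 471.288, 'fy': 471.288, 'cx': 294.108, 'cy': 214.331, 'world_to_cam': [[-0.121, -0.993, -0.004, -0.032], [0.972, -0.119, 0.202, -0.565], [-0.201, 0.021, 0.979, -1.059], [0.0, 0.0, 0.0, 1.0]]}
wrist {'fx': 325.192, 'fy': 325.192, 'cx': 282.748, 'cy': 207.986, 'world_to_cam': [[0.396, 0.918, -0.001, -0.524], [-0.878, 0.378, -0.294, 0.039], [-0.269, 0.118, 0.956, -0.38], [0.0, 0.0, 0.0, 1.0]]}
```

View pics/top0.png

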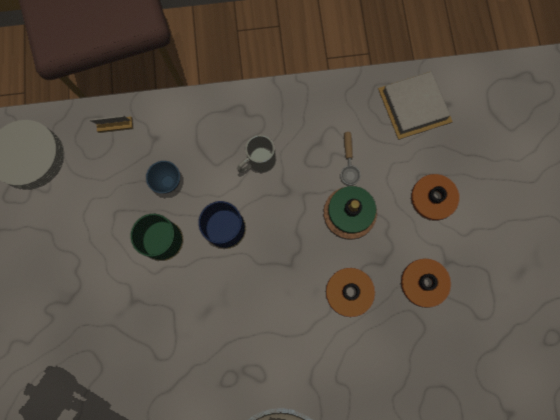

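View pics/scene0.png

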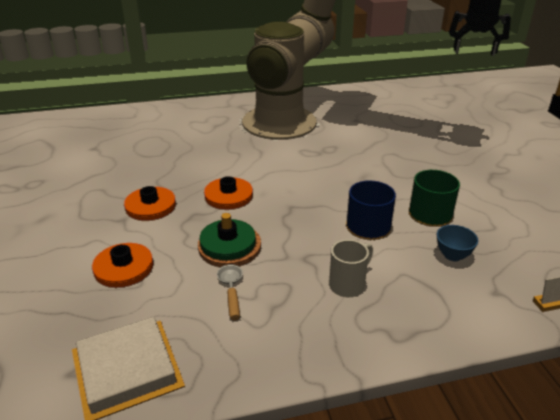

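Top view: the nested pair is at about (352,210), with a brass knob at (353,206) and a green plate. Three orange lids at (436,197), (427,283) and (351,292) are decoys. The green caddy is at (157,237), the blue caddy at (222,225), the jug at (260,152), the bowl at (164,178) and the spoon at (349,160). Only the pair on the cork is green with a brass knob. The scene view agrees, with the knob at about (227,219) and the green caddy at (434,197).

```bash
cat > h.py <<'E'
import cv2,numpy as np
from scipy.optimize import least_squares
def ray(c,uv,fish=False):
    uv=np.atleast_2d(uv).astype(float)
    d=(uv-[c["cx"],c["cy"]])/[c["fx"],c["fy"]]
    if fish:
        r=np.linalg.norm(d,axis=1,keepdims=True)+1e-12; d=d/r*np.sin(r); z=np.cos(r)
    else: z=np.ones((len(d),1))
    dc=np.c_[d[:,:1],-d[:,1:],-z]
    M=np.array(c["world_to_cam"]);R=M[:3,:3]
    return -R.T@M[:3,3], dc@R
def onplane(c,uv,z,fish=False):
    o,d=ray(c,uv,fish); return (o+d*((z-o[2])/d[:,2])[:,None])[:,:2]
def project(c,P):
    M=np.array(c["world_to_cam"]);q=np.atleast_2d(P)@M[:3,:3].T+M[:3,3]
    return np.c_[c["cx"]+c["fx"]*q[:,0]/-q[:,2],c["cy"]+c["fy"]*q[:,1]/q[:,2]]
def tri(c1,p1,c2,p2,f1=False,f2=False):
    A=np.zeros((3,3));b=np.zeros(3);
    for c,p,f in((c1,p1,f1),(c2,p2,f2)):
        o,d=ray(c,p,f);d=d[0]/np.linalg.norm(d[0]);Q=np.eye(3)-np.outer(d,d);A+=Q;b+=Q@o
    return np.linalg.solve(A,b)
def blobs(im,lo,hi,amin=30):
    m=cv2.inRange(cv2.cvtColor(im,cv2.COLOR_RGB2HSV),np.array(lo),np.array(hi))
    n,l,s,ce=cv2.connectedComponentsWithStats(m)
    return [(s[i],ce[i],(l==i).astype(np.uint8)) for i in range(1,n) if s[i,4]>amin]
def fitcirc(P,r=None,x0=None):
    x0=P.mean(0) if x0 is None else x0
    f=(lambda p:np.linalg.norm(P-p[:2],axis=1)-(r or p[2]))
    return least_squares(f,[*x0]+([] if r else [0.05]),loss="soft_l1",f_scale=0.001)
E
python3 - <<'E'
from h import *
from station import env
I={n:cv2.imread(f"pics/{n}0.png")[:,:,::-1].copy() for n in("top","scene")}
C={n:env.camera_info(n) for n in I}
for n in I:
    for s,ce,m in blobs(I[n],(50,90,25),(88,255,255),200): print(n,"green",s.tolist(),ce.round(1))
    for s,ce,m in blobs(I[n],(12,110,60),(32,255,255),15): print(n,"yellow",s.tolist(),ce.round(1))
E
python3 -c "
import cv2,numpy as np
a=cv2.imread('pics/top0.png');b=cv2.imread('pics/scene0.png')
cv2.imwrite('pics/crop1.png',np.hstack([cv2.resize(x,(390,390),interpolation=cv2.INTER_CUBIC) for x in(a[170:250,312:392],b[195:275,185:265])]))"
```

```text
top green [329, 187, 46, 45, 1322] [351.6 209.1]
top green [132, 215, 43, 43, 1044] [156.7 237.1]
top yellow [163, 0, 397, 85, 24452] [346.7  33. ]
top yellow [0, 25, 79, 82, 3242] [23.9 72.6]
top yellow [69, 74, 8, 12, 52] [72.7 78.7]
top yellow [379, 87, 73, 52, 438] [407.8 119.5]
top yellow [97, 117, 35, 15, 259] [114.9 125.3]
top yellow [345, 133, 6, 25, 105] [347.8 144.5]
top yellow [413, 174, 46, 46, 1391] [435.  196.5]
top yellow [324, 192, 51, 47, 348] [341.8 225.3]
top yellow [351, 200, 9, 8, 59] [354.7 203.7]
top yellow [402, 259, 49, 48, 1583] [425.8 282.6]
top yellow [326, 268, 49, 49, 1625] [349.9 291.9]
scene green [413, 170, 46, 54, 1740] [435.2 196.6]
scene green [200, 220, 55, 39, 1423] [227.3 241. ]
scene yellow [355, 5, 11, 9, 67] [358.7   9.9]
scene yellow [255, 22, 48, 15, 451] [278.7  28.9]
scene yellow [556, 81, 4, 13, 23] [558.1  88.4]
scene yellow [206, 179, 45, 25, 665] [227.8 192.4]
scene yellow [126, 188, 48, 27, 727] [149.3 202.5]
scene yellow [221, 213, 10, 15, 126] [225.9 219.6]
scene yellow [417, 221, 25, 5, 28] [428.2 223.9]
scene yellow [348, 229, 24, 11, 24] [359.5 235.8]
scene yellow [198, 231, 63, 36, 479] [233.7 254.6]
scene yellow [93, 244, 58, 37, 1214] [121.6 264.2]
scene yellow [228, 288, 12, 32, 303] [233.  303.8]
scene yellow [533, 295, 27, 17, 248] [545.9 303.5]
scene yellow [72, 320, 113, 100, 1603] [127.3 385.1]
scene yellow [493, 372, 33, 48, 79] [509.1 395.5]
scene yellow [468, 377, 28, 43, 202] [480.3 395.7]
scene yellow [406, 385, 50, 35, 1129] [429.8 403.8]
scene yellow [387, 395, 15, 25, 137] [393.8 407.3]
scene yellow [373, 399, 7, 14, 25] [376.4 404.6]
scene yellow [356, 402, 15, 18, 140] [362.5 411.1]
scene yellow [299, 410, 29, 10, 183] [314.8 415.8]
```

View pics/crop1.png

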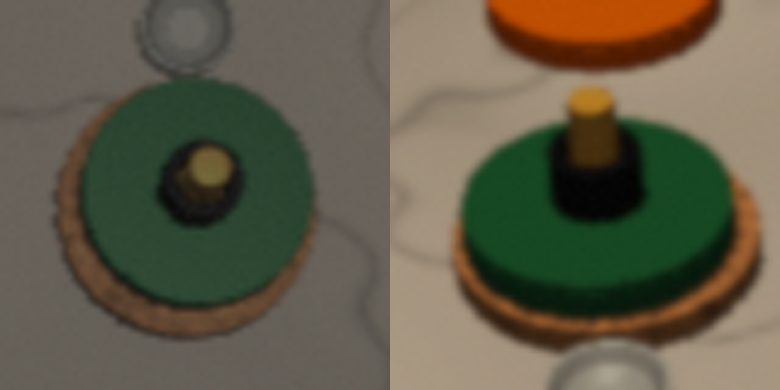

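The crop confirms it: a green plate, black collar and brass knob on cork. The knob top is at top (355.3,203.6) and scene (226.0,215.7). No orange part belongs to it.

```bash
cat >> h.py <<'E'
def outer(P,c,n=3):
    "points of P on the silhouette side away from the camera foot, for a raised disc centred c"
    return P
E
python3 - <<'E'
from h import *
from station import env
I={n:cv2.imread(f"pics/{n}0.png")[:,:,::-1].copy() for n in("top","scene")}
C={n:env.camera_info(n) for n in I}
print("knob tri",tri(C["top"],(355.3,203.6),C["scene"],(226.0,215.7)).round(4), "plane", onplane(C["top"],(355.3,203.6),.087), onplane(C["scene"],(226,215.7),.087))
def rim(n,lo,hi,near,z,r):
    b=[x for x in blobs(I[n],lo,hi,200) if np.hypot(*(x[1]-near))<40]
    s,ce,m=max(b,key=lambda x:x[0][4])
    P=cv2.findContours(m,0,1)[0]; P=max(P,key=len)[:,0].astype(float)
    W=onplane(C[n],P,z); o=ray(C[n],P[0])[0][:2]; x=W.mean(0)
    for _ in range(5):
        u=(x-o)/np.linalg.norm(x-o); k=(W-x)@u>-0.01
        x=fitcirc(W[k],r,x).x
    f=np.abs(np.linalg.norm(W[k]-x,axis=1)-r)
    print(n,near,x.round(4),"med res mm",(np.median(f)*1e3).round(2),k.sum())
for n,g,l,bl in(("top",(157,237),(351,209),(222,225)),("scene",(435,197),(227,241),(371,210))):
    rim(n,(50,60,15),(95,255,255),np.array(g),.09,.05)
    rim(n,(50,60,15),(95,255,255),np.array(l),.036,.058)
    rim(n,(105,60,15),(130,255,255),np.array(bl),.09,.05)
E
```

```text
knob tri [ 0.5598 -0.2424  0.0855] plane [[ 0.55934974 -0.24310622]] [[ 0.56228793 -0.24173457]]
top [157 237] [0.5423 0.226 ] med res mm 1.04 69
top [351 209] [ 0.5565 -0.2391] med res mm 1.2 74
top [222 225] [0.5522 0.0704] med res mm 0.87 67
scene [435 197] [0.549  0.2261] med res mm 1.15 55
scene [227 241] [ 0.5657 -0.2427] med res mm 2.78 104
scene [371 210] [0.5608 0.0703] med res mm 1.34 57
```

Call:
{"method": "send_rows", "body": {
  "commands": [
    [1,-2,0,0,8.5],
    [2.5,-5,0,0,8.5],
    [4,-8,0,0,8.5],
    [5.5,-11.5,0,0,8.5],
    [7,-15,0,0,8.5],
    [8.5,-18.5,0,0,8.5],
    [10,-22,0,0,8.5],
    [11.7,-25.5,0,0,8.5],
    [13.4,-29,0,0,8.5],
    [15.1,-32.5,0,0,8.5],
    [16.8,-36,0,0,8.5],
    [18.5,-39.5,0,0,8.5]
  ],
  "squeeze": 20
}}

```text
time: 1.15
eef_pos: [0.393, 0.0852, 0.2314]
tcp_rot: [180.0, 0.0, 156.7]
wrist_force: [0.3, 1.5, 1.2]
finger_gap: 0.994
finger_force: 0.0
```

Call:
{"method": "send_rows", "body": {
  "commands": [
    [1.7,-3.5,0,0,8.5],
    [3.4,-7,0,0,8.5],
    [5.1,-10.5,0,0,8.5],
    [6.8,-14,0,0,8.5],
    [8.5,-17.5,0,0,8.5],
    [10.2,-21,-1,0,8.5],
    [11.9,-24.5,-2,0,8.5],
    [13.6,-27.8,-3,0,8.5],
    [15,-30.5,-3,0,8.5],
    [16.2,-32.2,-3,0,8.5],
    [16.7,-32.9,-3,0,8.5],
    [16.7,-32.9,-3,0,8.5]
  ]
}}

```text
time: 2.15
eef_pos: [0.56, -0.2434, 0.2002]
tcp_rot: [180.0, -0.1, 156.6]
wrist_force: [-0.2, -0.7, -1.0]
finger_gap: 0.995
finger_force: 0.0
```

```bash
python3 - <<'E'
from h import *
from station import env
o=env.get_obs();print(o["time"],o["eef_pos"],o["tcp_rot"],o["joints"])
c=env.camera_info("wrist");im=env.get_image("wrist");cv2.imwrite("pics/w1.png",im[:,:,::-1])
np.save("w1.npy",np.array(c["world_to_cam"]))
E
```

```text
2.15 [ 0.56001816 -0.24335707  0.20024635] [ 1.79997442e+02 -5.63470714e-02  1.56600902e+02] [-3.44638827e+01  3.01486039e+01  7.25283039e+01 -8.50895925e-03
  7.73788829e+01 -1.01062920e+02]
```

View pics/w1.png

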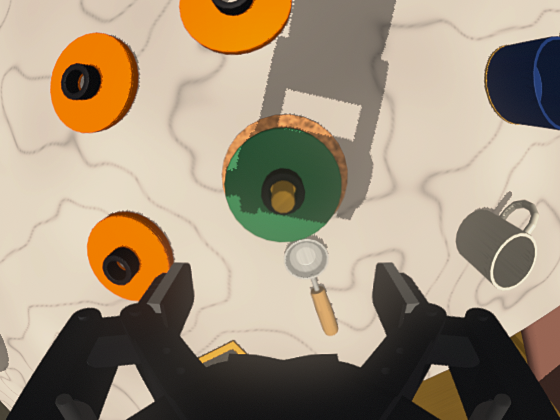

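Wrist view: the pair is at about (284,184), with the knob's brass top near (284,201) inside the black collar. The pads are at (175,290) and (397,290), and the spoon bowl at (306,257) lies clear.

```bash
python3 - <<'E'
from h import *
from station import env
im=cv2.imread("pics/w1.png")[:,:,::-1].copy();c=env.camera_info("wrist");c["world_to_cam"]=np.load("w1.npy")
hsv=cv2.cvtColor(im,cv2.COLOR_RGB2HSV)
print(hsv[180:216:3,284].tolist())
for s,ce,m in blobs(im[170:225,255:315].copy(),(12,100,100),(32,255,255),20): print(s+[255,170,0,0,0],ce+[255,170],onplane(c,ce+[255,170],.087,True))
m=sorted(blobs(im,(50,70,20),(90,255,255),500),key=lambda x:-x[0][4])[:2]
M=sum(x[2] for x in m if np.hypot(*(x[1]-[284,184]))<60)
P=np.vstack(cv2.findContours(M,0,1)[0])[:,0]; P=cv2.convexHull(P)[:,0].astype(float)
r=fitcirc(onplane(c,P,.036,True)); print("plate",r.x,len(P))
print("tcp px ray check: cam pos",ray(c,(0,0),True)[0])
E
```

```text
[[20, 116, 57], [20, 165, 94], [20, 163, 94], [20, 158, 92], [19, 176, 155], [19, 178, 156], [19, 177, 157], [19, 173, 149], [19, 170, 144], [19, 168, 144], [19, 169, 146], [19, 88, 64]]
[271 190  24  23 423] [282.70449173 201.25531915] [[ 0.55898222 -0.24377513]]
plate [ 0.55878849 -0.24384836  0.05700442] 47
tcp px ray check: cam pos [ 0.49205379 -0.2145977   0.34387411]
```

Call:
{"method": "send_rows", "body": {
  "commands": [
    [-0.1,0,-1.5,0,6],
    [-0.1,0,-3.5,0,5],
    [-0.1,0,-5.5,0,5],
    [-0.1,0,-7.5,0,5],
    [-0.1,0,-9.5,0,5],
    [-0.1,0,-11,0,5],
    [-0.1,0,-12,0,5],
    [-0.1,0,-12.8,0,5],
    [-0.1,0,-13.3,0,5],
    [-0.1,0,-13.5,0,5],
    [-0.1,0,-13.5,0,5],
    [-0.1,0,-13.5,0,5]
  ]
}}

```text
time: 3.2
eef_pos: [0.559, -0.242, 0.067]
tcp_rot: [-180.0, 0.1, 156.7]
wrist_force: [0.1, -0.2, 0.7]
finger_gap: 0.587
finger_force: 0.0
```

Call:
{"method": "send_rows", "body": {
  "commands": [
    [0,0,0,0,4],
    [0,0,0,0,3],
    [0,0,0,0,2.4],
    [0,0,0,0,2],
    [0,0,0,0,1.5],
    [0,0,0,0,1.5],
    [0,0,0,0,1.5],
    [0,0,0,0,1.5]
  ],
  "squeeze": 40
}}

```text
time: 3.87
eef_pos: [0.5587, -0.2425, 0.0668]
tcp_rot: [-179.9, 0.0, 156.7]
wrist_force: [-3.1, -4.8, 5.0]
finger_gap: 0.213
finger_force: 39.1
```

Call:
{"method": "send_rows", "body": {
  "commands": [
    [0,0,0.2,0,1.5],
    [0,0,0.6,0,1.5],
    [0,0,1.2,0,1.5],
    [0,0,2,0,1.5],
    [0,0,3,0,1.5],
    [0,0,4,0,1.5],
    [0,0,5,0,1.5],
    [0,0,6,0,1.5],
    [0,0,7,0,1.5],
    [0,0,7.5,0,1.5],
    [0,0,7.5,0,1.5],
    [0,0,7.5,0,1.5]
  ]
}}

```text
time: 4.87
eef_pos: [0.5587, -0.2418, 0.1413]
tcp_rot: [-180.0, 0.0, 156.7]
wrist_force: [-0.1, 0.5, -3.4]
finger_gap: 0.218
finger_force: 39.1
```

```bash
python3 - <<'E'
from h import *
from station import env
o=env.get_obs();print(o["eef_pos"],o["wrist_force"],o["moment"],o["finger_gap"])
c=env.camera_info("scene");im=env.get_image("scene")
np.save("w2.npy",np.array(env.camera_info("wrist")["world_to_cam"]));w=env.get_image("wrist")
cv2.imwrite("pics/w2.png",w[:,:,::-1])
a=cv2.resize(im[120:260,140:300],(457,400),interpolation=cv2.INTER_CUBIC)
b=cv2.resize(w[120:330,170:400],(438,400))[:,:343]
cv2.imwrite("pics/s2.png",np.hstack([a,b])[:,:,::-1])
E
```

```text
[ 0.55868834 -0.24180863  0.14131401] [-0.07640627  0.48138233 -3.3599956 ] [ 0.02212262 -0.02871493  0.00472882] 0.21823630034808497
```

View pics/s2.png

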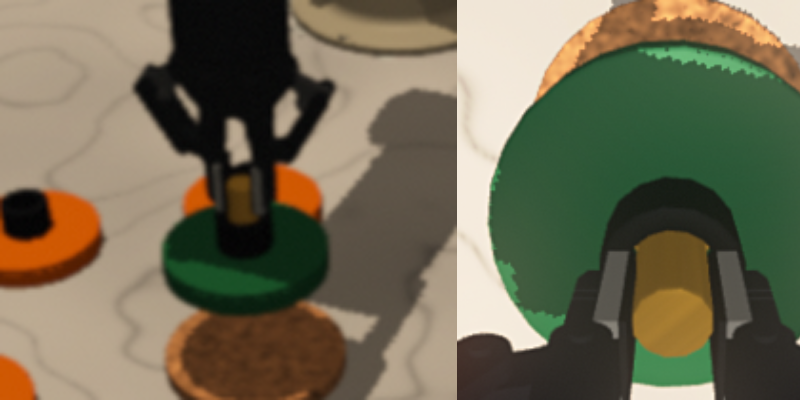

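The pair hangs level. The weight of 3.36 N matches 0.34 kg, so both lids are carried together. In the wrist view the knob top is at about (283,289). I'll go beside the green caddy and look at its rim from close by.

Call:
{"method": "send_rows", "body": {
  "commands": [
    [0,0,1,0,1.5],
    [0,0,3,0,1.5],
    [0,0,5.5,0,1.5],
    [0.5,1,8,0,1.5],
    [1,3,10,0,1.5],
    [2,6,11,0,1.5],
    [3,9.5,11,0,1.5],
    [4,13,11,0,1.5],
    [5,16.5,11,0,1.5],
    [6,20,11,0,1.5],
    [7,23.5,11,0,1.5],
    [8,27,11,0,1.5]
  ]
}}

```text
time: 5.97
eef_pos: [0.6389, 0.03, 0.2518]
tcp_rot: [-180.0, 0.0, 156.7]
wrist_force: [0.7, -0.0, -3.0]
finger_gap: 0.214
finger_force: 39.4
```

Call:
{"method": "send_rows", "body": {
  "commands": [
    [0.5,3.4,0,0,1.5],
    [1,6.6,0,0,1.5],
    [1.5,9.5,0,0,1.5],
    [2,12,0,0,1.5],
    [2.3,13.7,0,0,1.5],
    [2.6,14.6,0,0,1.5],
    [2.6,14.8,0,0,1.5],
    [2.6,14.8,0,0,1.5],
    [2.6,14.8,0,0,1.5],
    [2.6,14.8,0,0,1.5]
  ]
}}

```text
time: 6.8
eef_pos: [0.6648, 0.1748, 0.2515]
tcp_rot: [-180.0, 0.0, 156.6]
wrist_force: [-0.0, -0.5, -3.5]
finger_gap: 0.218
finger_force: 39.4
```

```bash
python3 - <<'E'
from h import *
from station import env
o=env.get_obs();print(o["time"],o["eef_pos"],o["tcp_rot"],o["wrist_force"])
c=env.camera_info("wrist");w=env.get_image("wrist")
np.save("w3.npy",np.array(c["world_to_cam"]));cv2.imwrite("pics/w3.png",w[:,:,::-1])
print("knob",onplane(c,(282.9,289.1),o["eef_pos"][2]+.0202,True))
E
```

```text
6.8 [0.66480815 0.17484207 0.25153403] [-1.79988477e+02  7.22452631e-03  1.56609243e+02] [-0.02549837 -0.46403158 -3.4766698 ]
knob [[0.66577755 0.17372592]]
```

View pics/w3.png

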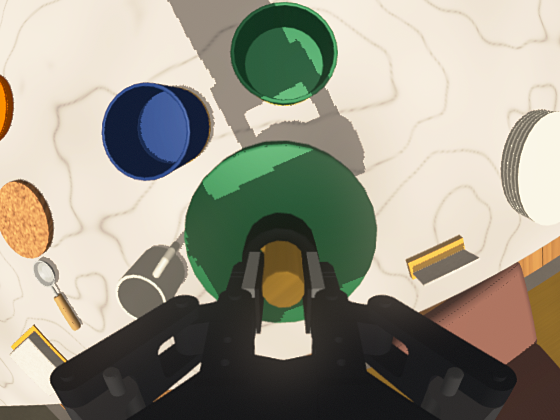

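Wrist view: the whole green caddy mouth is visible at about (284,53). The held lid's plate is at (281,232), with the knob top at (282,289).

```bash
python3 - <<'E'
from h import *
from station import env
w=cv2.imread("pics/w3.png")[:,:,::-1].copy();c=env.camera_info("wrist");c["world_to_cam"]=np.load("w3.npy")
B=blobs(w,(50,60,15),(95,255,255),500)
for s,ce,m in B: print(s.tolist(),ce.round(1))
m=[x for x in B if np.hypot(*(x[1]-[284,53]))<30][0][2]
P=max(cv2.findContours(m,0,1)[0],key=len)[:,0].astype(float)
W=onplane(c,P,.09,True)
for r in(None,.05):
    f=fitcirc(W,r); print("caddy",f.x.round(4),np.median(np.abs(f.fun))*1e3)
m=[x for x in B if np.hypot(*(x[1]-[284,220]))<50][0][2]
P=max(cv2.findContours(m,0,1)[0],key=len)[:,0].astype(float);P=P[P[:,1]<235]
f0=onplane(c,P,.2515-.0308,True);k=P[:,1]<235
H=cv2.convexHull(P.astype(np.float32))[:,0].astype(float);H=H[(H[:,1]<233)]
f=fitcirc(onplane(c,H,.2515-.0308,True));print("plate",f.x.round(4),np.median(np.abs(f.fun))*1e3,len(H))
bs=blobs(w[265:315,255:310].copy(),(12,100,100),(32,255,255),20)
for s,ce,m in bs: print("knob",s.tolist(),ce+[255,265])
E
```

```text
[231, 2, 107, 103, 8495] [283.6  52.4]
[184, 141, 192, 160, 18582] [279.4 211.2]
[262, 299, 43, 24, 687] [282.9 312.9]
caddy [0.5448 0.2268 0.049 ] 0.2564509450644001
caddy [0.5448 0.2268] 0.9750625640041998
plate [0.6629 0.173  0.0564] 0.2933730771046972 33
knob [7, 0, 42, 43, 1585] [282.79305994 284.66687697]
```

Call:
{"method": "send_rows", "body": {
  "commands": [
    [-1,0.5,0,0,1.5],
    [-3,1.4,0,0,1.5],
    [-5,2.3,0,0,1.5],
    [-7.5,3.4,0,0,1.5],
    [-9.5,4.2,-1,0,1.5],
    [-11,4.8,-2.5,0,1.5],
    [-11.8,5.2,-4,0,1.5],
    [-12.1,5.3,-5.5,0,1.5],
    [-12.1,5.3,-6.7,0,1.5],
    [-12.1,5.3,-7.6,0,1.5],
    [-12.1,5.3,-8,0,1.5],
    [-12.1,5.3,-8,0,1.5]
  ]
}}

```text
time: 7.85
eef_pos: [0.5437, 0.2287, 0.1707]
tcp_rot: [-180.0, -0.1, 156.7]
wrist_force: [0.2, -0.6, -4.1]
finger_gap: 0.219
finger_force: 39.5
```

```bash
python3 - <<'E'
from h import *
from station import env
o=env.get_obs();print(o["time"],o["eef_pos"],o["wrist_force"])
C={n:env.camera_info(n) for n in("scene","top")};I={n:env.get_image(n) for n in C}
out=[]
for n in C:
    u=project(C[n],[.5448,.2268,.10])[0].astype(int);print(n,u)
    x,y=max(0,u[0]-60),max(0,u[1]-60);out.append(cv2.resize(I[n][y:y+120,x:x+120],(390,390),interpolation=cv2.INTER_CUBIC))
cv2.imwrite("pics/p4.png",np.hstack(out)[:,:,::-1])
E
```

```text
7.85 [0.54368779 0.22865824 0.17073299] [ 0.16681507 -0.61441363 -4.07217876]
scene [436 176]
top [151 233]
```

View pics/p4.png

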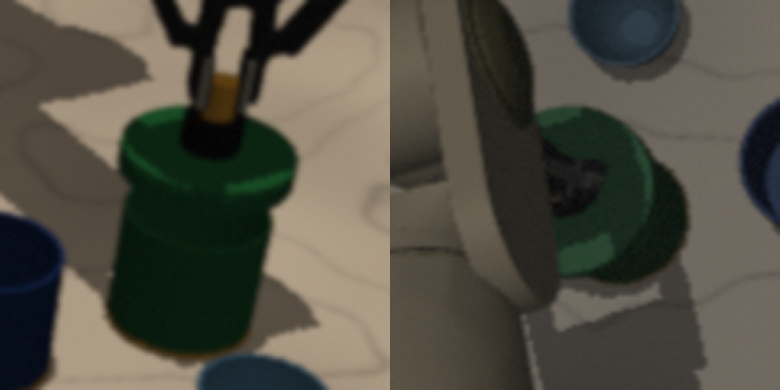

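The pair sits concentric over the mouth in both crops: plate at (208,150) over the tin in scene, and plate over rim in top. I'll lower it slowly.

Call:
{"method": "send_rows", "body": {
  "commands": [
    [0,0,-0.4,0,1.5],
    [0,0,-0.8,0,1.5],
    [0,0,-1.2,0,1.5],
    [0,0,-1.5,0,1.5],
    [0,0,-1.8,0,1.5],
    [0,0,-2.1,0,1.5],
    [0,0,-2.4,0,1.5],
    [0,0,-2.7,0,1.5],
    [0,0,-2.9,0,1.5],
    [0,0,-3.0,0,1.5],
    [0,0,-3.0,0,1.5],
    [0,0,-3.0,0,1.5]
  ]
}}

```text
time: 8.95
eef_pos: [0.5438, 0.2292, 0.1414]
tcp_rot: [180.0, 0.0, 156.7]
wrist_force: [-0.0, -0.5, -3.2]
finger_gap: 0.219
finger_force: 39.5
```

Call:
{"method": "send_rows", "body": {
  "commands": [
    [0,0,-0.1,0,1.5],
    [0,0,-0.2,0,1.5],
    [0,0,-0.3,0,1.5],
    [0,0,-0.4,0,1.5],
    [0,0,-0.5,0,1.5],
    [0,0,-0.6,0,1.5],
    [0,0,-0.7,0,1.5],
    [0,0,-0.8,0,1.5],
    [0,0,-0.8,0,1.5],
    [0,0,-0.8,0,1.5]
  ]
}}

```text
time: 9.78
eef_pos: [0.5437, 0.2291, 0.1332]
tcp_rot: [-180.0, -0.0, 156.7]
wrist_force: [-0.8, -0.2, -3.2]
finger_gap: 0.214
finger_force: 39.5
```

Call:
{"method": "send_rows", "body": {
  "commands": [
    [0,0,-0.1,0,1.5],
    [0,0,-0.2,0,1.5],
    [0,0,-0.25,0,1.5],
    [0,0,-0.3,0,1.5],
    [0,0,-0.35,0,1.5],
    [0,0,-0.35,0,1.5]
  ]
}}

```text
time: 10.28
eef_pos: [0.5437, 0.2291, 0.1298]
tcp_rot: [-180.0, 0.0, 156.7]
wrist_force: [0.4, -0.0, -3.2]
finger_gap: 0.218
finger_force: 39.5
```

Call:
{"method": "send_rows", "body": {
  "commands": [
    [0,0,-0.05,0,1.5],
    [0,0,-0.05,0,1.5],
    [0,0,-0.1,0,1.5],
    [0,0,-0.1,0,1.5]
  ]
}}

```text
time: 10.62
eef_pos: [0.5438, 0.2291, 0.1296]
tcp_rot: [180.0, 0.0, 156.7]
wrist_force: [-4.2, -1.6, 4.9]
finger_gap: 0.218
finger_force: 40.3
```

The wrist force rose by 8 N, so the flange is on the rim. Now I release.

Call:
{"method": "send_rows", "body": {
  "commands": [
    [0,0,-0.1,0,2.4],
    [0,0,-0.1,0,3],
    [0,0,-0.1,0,4],
    [0,0,-0.1,0,5],
    [0,0,-0.1,0,6],
    [0,0,-0.1,0,6.5],
    [0,0,-0.1,0,6.5],
    [0,0,-0.1,0,6.5],
    [0,0,-0.1,0,6.5],
    [0,0,-0.1,0,6.5]
  ]
}}

```text
time: 11.45
eef_pos: [0.5438, 0.2292, 0.1278]
tcp_rot: [180.0, 0.0, 156.7]
wrist_force: [0.4, 0.6, 0.7]
finger_gap: 0.764
finger_force: 0.0
```

```bash
python3 - <<'E'
from h import *
from station import env
o=env.get_obs();print(o["time"],o["eef_pos"],o["wrist_force"],o["finger_gap"])
c=env.camera_info("wrist");w=env.get_image("wrist");s=env.get_image("scene");cv2.imwrite("pics/w5.png",w[:,:,::-1])
np.save("w5.npy",np.array(c["world_to_cam"]))
a=cv2.resize(s[110:240,370:500],(400,400),interpolation=cv2.INTER_CUBIC);b=cv2.resize(w[120:360,160:400],(400,400))
cv2.imwrite("pics/p5.png",np.hstack([a,b])[:,:,::-1])
E
```

```text
11.45 [0.54375718 0.22917324 0.12779117] [0.42226789 0.64961183 0.73589027] 0.7635512646671779
```

View pics/p5.png

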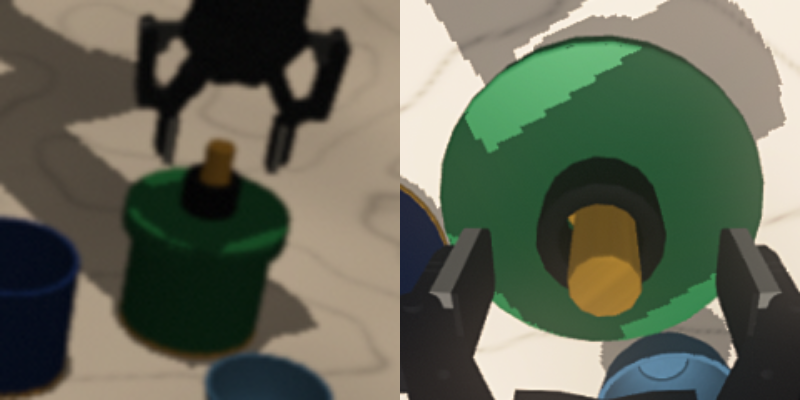

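The pair is seated level and released. The knob top at (605,287) in the crop is midway between the pads, and the wrist force is about 0. Next I lower the open fingers beside the collar, keeping the tips above the plate at z = 0.099.

Call:
{"method": "send_rows", "body": {
  "commands": [
    [0,0,-0.2,0,6.5],
    [0,0,-0.6,0,6.5],
    [0,0,-1,0,6.5],
    [0,0,-1.4,0,6.5],
    [0,0,-1.8,0,6.5],
    [0,0,-2.1,0,6.5],
    [0,0,-2.4,0,6.5],
    [0,0,-2.6,0,6.5],
    [0,0,-2.6,0,6.5],
    [0,0,-2.6,0,6.5]
  ]
}}

```text
time: 12.38
eef_pos: [0.5438, 0.2291, 0.1018]
tcp_rot: [-180.0, 0.0, 156.7]
wrist_force: [-0.0, -0.1, 0.3]
finger_gap: 0.762
finger_force: 0.0
```

Call:
{"method": "send_rows", "body": {
  "commands": [
    [0,0,0,0,5.5],
    [0,0,0,0,5],
    [0,0,0,0,4.6],
    [0,0,0,0,4.3],
    [0,0,0,0,4],
    [0,0,0,0,3.5],
    [0,0,0,0,3.5],
    [0,0,0,0,3.5],
    [0,0,0,0,3.5],
    [0,0,0,0,3.5]
  ],
  "squeeze": 30
}}

```text
time: 13.22
eef_pos: [0.5438, 0.2289, 0.1022]
tcp_rot: [-180.0, 0.0, 156.7]
wrist_force: [-2.7, -4.1, 5.3]
finger_gap: 0.46
finger_force: 29.8
```

Gripped on the collar at about 39 mm. A side force of about 5 N remains along the closing line. I'll move the tool a little along it first, so the bore does not rub on the knob.

Call:
{"method": "send_rows", "body": {
  "commands": [
    [-0.02,-0.05,0,0,3.5],
    [-0.04,-0.1,0,0,3.5],
    [-0.04,-0.1,0,0,3.5]
  ]
}}

```text
time: 13.47
eef_pos: [0.5437, 0.2288, 0.1023]
tcp_rot: [179.9, 0.1, 156.7]
wrist_force: [1.3, 4.8, 5.5]
finger_gap: 0.466
finger_force: 29.9
```

Call:
{"method": "send_rows", "body": {
  "commands": [
    [0.01,0.03,0,0,3.5],
    [0.02,0.05,0.05,0,3.5],
    [0.02,0.05,0.08,0,3.5],
    [0.02,0.05,0.08,0,3.5]
  ]
}}

```text
time: 13.8
eef_pos: [0.5435, 0.2286, 0.1023]
tcp_rot: [-180.0, -0.0, 156.7]
wrist_force: [0.7, 0.7, 0.3]
finger_gap: 0.457
finger_force: 30.3
```

Lateral and vertical forces are near zero. I'll lift slowly at first and watch the weight, which should come to 1.77 N for the outer lid alone.

Call:
{"method": "send_rows", "body": {
  "commands": [
    [0,0,0.1,0,3.5],
    [0,0,0.2,0,3.5],
    [0,0,0.3,0,3.5],
    [0,0,0.4,0,3.5],
    [0,0,0.5,0,3.5],
    [0,0,0.6,0,3.5],
    [0,0,0.6,0,3.5],
    [0,0,0.6,0,3.5]
  ]
}}

```text
time: 14.47
eef_pos: [0.5435, 0.2286, 0.1086]
tcp_rot: [-180.0, 0.0, 156.7]
wrist_force: [-0.2, -0.3, -2.3]
finger_gap: 0.462
finger_force: 30.4
```

```bash
python3 - <<'E'
from h import *
from station import env
f=[]
for i in range(12):
    f.append(env.get_obs()["wrist_force"]); s=env.get_image("scene")
print(np.mean(f,0),np.std(f,0))
w=env.get_image("wrist")
a=cv2.resize(s[110:240,370:500],(400,400),interpolation=cv2.INTER_CUBIC);b=cv2.resize(w[120:360,160:400],(400,400))
cv2.imwrite("pics/p6.png",np.hstack([a,b])[:,:,::-1])
E
```

```text
[-0.09555612  0.24047145 -2.06525415] [0.31785176 0.37551192 0.33586809]
```

View pics/p6.png

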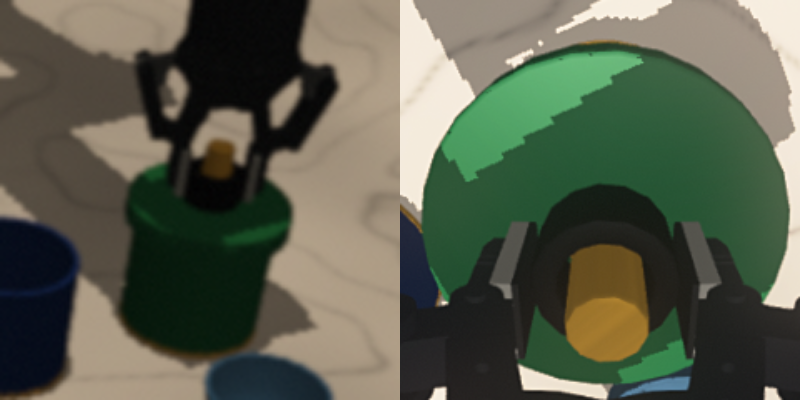

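The mean force of 2.07 N fits the outer lid alone, since both would give 3.4 N. The knob top in scene stays at (220,147), as before, while the plate rose. The knob is inside the bore, so I lift on.

Call:
{"method": "send_rows", "body": {
  "commands": [
    [0,0,0.3,0,3.5],
    [0,0,0.8,0,3.5],
    [0,0,1.4,0,3.5],
    [0,0,2,0,3.5],
    [0,0,2.6,0,3.5],
    [0,0,3.2,0,3.5],
    [0,0,3.8,0,3.5],
    [0,0,4.4,0,3.5],
    [0,0,5,0,3.5],
    [0,0,5.5,0,3.5],
    [0,0,5.5,0,3.5]
  ]
}}

```text
time: 16.03
eef_pos: [0.544, 0.2288, 0.1649]
tcp_rot: [179.9, 0.1, 156.7]
wrist_force: [-0.3, 0.3, -2.4]
finger_gap: 0.459
finger_force: 30.5
```

Call:
{"method": "send_rows", "body": {
  "commands": [
    [0,0,0.3,0,3.5],
    [0,0,0.8,0,3.5],
    [0,0,1.3,0,3.5],
    [0,0,1.8,0,3.5],
    [0,0,2.3,0,3.5],
    [0,0,2.8,0,3.5],
    [0,0,3.2,0,3.5],
    [0,0,3.5,0,3.5],
    [0,0,3.5,0,3.5],
    [0,0,3.5,0,3.5],
    [0,0,3.5,0,3.5],
    [0,0,3.5,0,3.5]
  ]
}}

```text
time: 17.03
eef_pos: [0.5434, 0.2286, 0.1983]
tcp_rot: [-180.0, -0.0, 156.7]
wrist_force: [0.2, -0.7, -2.8]
finger_gap: 0.46
finger_force: 30.5
```

```bash
python3 - <<'E'
from h import *
from station import env
o=env.get_obs();print(o["time"],o["eef_pos"],o["tcp_rot"],o["wrist_force"],o["finger_force"],o["finger_gap"])
s=env.get_image("scene");c=env.camera_info("scene")
print("expected px knob top, rim, lid edge",project(c,[[.5448,.2268,.15],[.5448,.2268,.09],[.5448,.2268,o["eef_pos"][2]-.1023+.08]]).round(1))
a=cv2.resize(s[90:230,370:510],(560,560),interpolation=cv2.INTER_CUBIC)
cv2.imwrite("pics/p7.png",a[:,:,::-1])
E
```

```text
17.0333 [0.54340737 0.22862814 0.19826304] [-1.79979126e+02 -2.99911091e-02  1.56692568e+02] [ 0.17797023 -0.71774514 -2.78609679] 30.484832958318293 0.4602096102178201
expected px knob top, rim, lid edge [[440.1 157.1]
 [435.5 180.8]
 [442.2 146.5]]
```

View pics/p7.png

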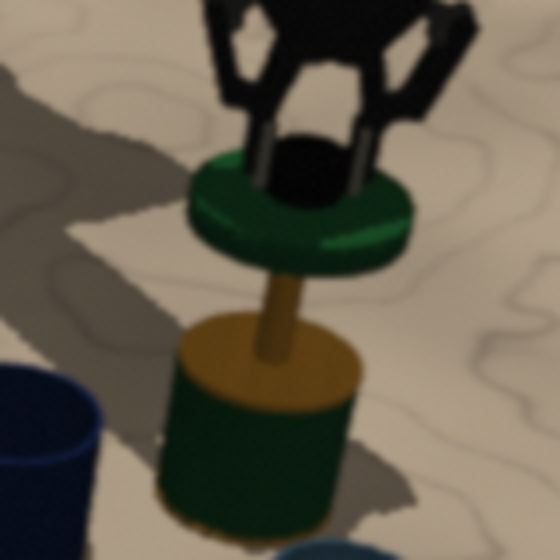

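The inner lid's brass flange is flush on the caddy at (270,360). The outer lid is held level at (300,210), with its lower edge at z ≈ 0.176, above the knob top at 0.150. Handing in.

```bash
python3 -c "
from station import env
print(env.close_job())"
```

```text
the job is handed in; nothing more can be done
None
```

I handed the job in at about 17 s of the 51 s allowed (no verdict was returned): the inner lid is seated on the green caddy, and the outer lid is held level above it, its lower edge about 26 mm above the knob top.

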